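Clear the rejected weld coupon, then hold the spring clamp open at its mark

TASK

First drop the rejected T-shaped weld coupon from the firebricks into the wire basket, with the clamp still shut. Then pull the red grip of the spring-return clamp out towards you until the white pointer on its slide stands level with the yellow mark, and hold it still there so the next part can be loaded: the job finishes with you still holding the grip at the mark, because the spring shuts it if you let go. Leave the other things on the bench where they lie.

Things in the scene. Friction and masses are not known exactly. Their poses are not given: they have to be found in the camera images.
- coupon_center (a point): Centre (half-way up, 28 mm above the underside) of the loose rejected steel T-joint coupon, about 0.4 kg, standing upright on the hearth: foot plate 70 (x) x 50 (y) x 6 mm, with an upright web on its middle, 70 (x) x 8 (y) mm, top 56 mm above the underside, and rough brass-coloured beads in the corners (to 12 mm up). z up, x along the web; pinch the web across its 8 mm (y).
- hearth: Fixed pad of two grey firebricks side by side, 150 x 150 x 64 mm high, on which the coupon stands; origin at the centre of its underside, on the table.
- basket: Fixed open wire basket with a red rim, 200 (x) x 160 (y) x 90 mm high outside, walls and floor 4 mm; origin at the centre of its underside, on the table, z up. Around it lie loose bystanders, not listed: goggles, brush, magnet and flat blanks (under 40 mm high) on the robot's side of the task's things, a jar and a tin (up to 100 mm) beyond them, a hammer to the far left.
- fixture: Fixed blue clamp fixture on the table, base plate 270 (x) x 130 (y) x 14 mm; origin at the centre of its underside. Its -x points towards the operator (robot): the slide opens along -x of this frame. A fixed steel anvil 66 mm high is at its +x end and the slide's steel jaw (also 66 mm high) rests just short of it; two steel guide tubes along x on either side of the slide reach 32 mm up.
- pull_grip (a point): Centre of the red upright grip block on the clamp's slide, 16 (x) x 50 (y) x 60 mm (z), 72 mm above the table (it spans 42 to 102 mm); axes as the fixture's. Pinch from above across the 16 mm. Before and behind it, for 90 mm, nothing rises above 42 mm; the slide's jaw stands 101 mm beyond it (+x). It moves with the slide.
- clamp_slide (a joint): How far the slide is pulled out (m): 0 is shut (start), grows as the grip moves along -x of the fixture, stop at 0.09. A spring pulls it shut: about 6 N at 0, rising 1.2 N per 10 mm (14 N at 70 mm).
- pointer (a point): Tip of the white pointer bar (4 mm wide) that sticks out of the slide to the fixture's +y side, 36 mm above the table; moves with the slide, axes as the fixture's. It starts on the +x side of the mark.
- mark_line (a point): Top centre of the yellow mark, a fixed block 12 (x) x 10 (y) x 18 mm on the +y edge of the fixture's base plate, 32 mm above the table, axes as the fixture's. Each day it is set elsewhere: 40 to 70 mm in -x from the pointer's place at rest. The pointer is at the mark when it is over the block, i.e. the same x in the fixture's frame within half the block's width (6 mm).
Not all that is in view belongs to the job. What is shaped like the part that bears coupon_center but brown or turquoise is not meant.

How it is judged:
On the way:
1. the coupon lies let go in the basket, with the clamp still shut (x of coupon_center in the frame of basket between -0.095 and 0.095 m and y of coupon_center in the frame of basket between -0.075 and 0.075 m and z of coupon_center in the frame of basket between 0 and 0.075 m and contact force between the fingers and coupon below 0.1 N and value of joint clamp_slide below 0.012 m and linear speed of coupon below 0.05 m/s), for 0.2 s.
At the end, for the whole second after the job is handed in: The coupon rests in the basket (its centre within the walls and below the rim, let go); the fingers hold the red grip (over 3 N on the slide, grasp point within 60 mm of the middle of the grip) with the slide still and the pointer within 6 mm of the middle of the yellow mark along the slide (x of coupon_center in the frame of basket between -0.095 and 0.095 m and y of coupon_center in the frame of basket between -0.075 and 0.075 m and z of coupon_center in the frame of basket between 0 and 0.075 m and contact force between the fingers and coupon below 0.1 N and linear speed of coupon below 0.05 m/s and x of pointer in the frame of mark_line between -0.006 and 0.006 m and contact force between the fingers and clamp_slide above 3 N and distance between the grasp point and pull_grip below 0.06 m and velocity of joint clamp_slide between -0.01 and 0.01 m/s); the arm keeps its last pose, push and grip.
It fails at once if a bystander is shoved more than 30 mm (distance of any of goggles, brush, magnet, hammer, jar, tin, blanks from where it was at the start of the episode above 0.03 m).
It also fails if it takes over 58 s, if anything falls off the work surface, if the arm or the gripper's body presses on something with over 40 N, if the wrist force passes 120 N, or if a joint passes its speed limit or range.

ROBOT

A 7-joint arm with a two-finger parallel gripper is mounted at the origin on the work surface. World frame = base frame: x ahead of the robot, y to its left, z up, the work surface at z = 0. Lengths are in m, angles in rad, forces in N, time in s.
With the tool pointing down it reaches from about 0.425 to 0.875 m from the base axis. Payload 9.9 kg.
Tool frame: the origin (TCP) lies on the mounting face of the last link; the fingertips stand 173 mm ahead of it and the grasp point (between the pads) lies 155 mm ahead of it; z points along the fingers, y is the line along which they close (so a half turn about z gives the same grasp; the last joint's range is limited). The gripper opens to 85 mm and grips with 20 to 120 N. Pads are 22 mm wide; open, the fingers measure 114 mm over their backs; the gripper's body (76 mm by 85 mm) begins 54 mm behind the grasp point. The pads swing forward as they close: fully open they stand 13 mm farther back than shut.
Start: joints at [1.07, 0.576, 0.025, 1.437, -0.015, 1.129, -0.057], TCP at [0.273, -0.617, 0.405] pointing down, gripper open.
Joint ranges: [-2.76, 2.76], [-0.34, 2.15], [-1.52, 1.57], [0.19, 2.46], [-1.09, 4.23], [0.17, 1.99], [-2.82, 2.82]. Speed limits (rad/s): [2.22, 2.22, 3.01, 3.01, 3.14, 3.14, 3.14].

INTERFACE

Orientations are given as a unit quaternion [x, y, z, w].
In Python, from bench import arm gives the robot as it stands.
- The arm moves only by the shell command python3 -m creep 'ROWS' [OPENING] [FORCE]. ROWS is text: rows parted by semicolons, each of 6 numbers parted by spaces: the shift along the tool's x, y, z in cm, then the turn, a rotation vector about the tool's x, y, z in degrees. A call has 1 to 10 rows; each row shifts and turns the commanded pose from where the row before left it, along the tool's axes as they then stand; what a row does not reach is not made up. A row lasts 1/8 s, in which the tool goes at most 62.5 mm and 10.7 degrees, less where a joint would pass 70% of its speed; a pose out of reach is approached as far as the arm can. A call is refused whole if a number of a shift passes 6.25 or a number of a turn 10.7, either way. A call with a gripper value outside its range is refused whole. OPENING is the closure in counts, from 0 (fully open) to 255 (shut), set as the call begins (- or left out, the last holds). The fingers move at their own pace and stop on an object; FORCE is the grip in N (left out, the last holds). Time passes only in rows, so rows that do not move let the fingers close. It gives the time, the measured TCP pose, the force, the opening and the grip force at its end, in the units of the state.
- arm.observe(): the state, without advancing time (a new reading comes with each control period).
- arm.grab_frame(name): name is "scene" or "top" or "wrist"; returns a dict with "image" (420x560x3 uint8, red, green, blue), "camera_matrix" (3x3 intrinsics, pixels), "k1" (the pictures are not rectified: a ray, as slopes to the right and down, at radius r is drawn at 1 + k1 r^2 times it, then the intrinsics apply), "eye" and "attitude" of the camera in the world. Camera axes: x right, y up, looking along -z (the intrinsics and any distortion apply to the point x, -y, -z); pixel columns grow to the right and rows downward; lengths in m; the calibration is good to about 2 mm. A picture is of the moment at which its call begins. There is no depth.
- arm.finish_job(): hands the job in; it is judged then, once.
The state is a dict: "time": time; "joint_positions": joint angles; "dq": joint speeds; "joint_efforts": joint torques, N m; "tool_pos": TCP position; "eef_rot": TCP orientation; "contact_force": force on the tool from outside, world axes, zero at the start; "ft_torque": the same for the moment, N m; "opening": finger opening in m; "finger_force": force on a finger pad.
Only numpy, scipy, OpenCV 4.12 (cv2) and the standard library are available. Lean on these libraries where they do the work, as an engineer would, in place of code of your own. Each camera call takes 0.05 s, during which the arm holds its last target. There are 200 camera calls.

## Working session

There is one attempt and no reset: what is moved stays moved. The work goes in short steps, Python scripts to look and compute and a shell command to move; the robot and the scene stay as the last step left them, time stands still between calls to the robot, and variables do not carry over. Pictures are saved under pics/ and viewed, at most 13 in all, crops included, and the job is handed in when it is done.

```bash
mkdir -p pics
cat > h.py <<'E'
import numpy as np, cv2
from scipy.spatial.transform import Rotation as R
from bench import arm
def save(f,n): cv2.imwrite('pics/'+n,f['image'][:,:,::-1])
def Rm(a):
    a=np.array(a,float); return a if a.shape==(3,3) else R.from_quat(a).as_matrix()
def ray(f,u,v):
    K=np.array(f['camera_matrix']); k=float(f['k1'])
    d=cv2.undistortPoints(np.array([[[u,v]]],float),K,np.array([k,0,0,0,0.]))[0,0]
    return np.array(f['eye']), Rm(f['attitude'])@np.array([d[0],-d[1],-1])
def onz(f,u,v,z):
    e,d=ray(f,u,v); return e+d*(z-e[2])/d[2]
def proj(f,p):
    q=Rm(f['attitude']).T@(np.array(p)-f['eye']); s=np.array([q[0],-q[1]])/-q[2]
    s=s*(1+f['k1']*(s@s)); K=np.array(f['camera_matrix']); return K[:2,:2]@s+K[:2,2]
E
python3 - <<'E'
from h import *
import pickle
for n in('scene','top'):
    f=arm.grab_frame(n); save(f,n+'1.png'); pickle.dump(f,open(n+'.pkl','wb')); print(n,f['eye'],f['k1'],f['attitude'])
print(arm.observe())
E
```

```text
scene [1.00905554 0.68763641 0.85988863] -0.17428847181068774 [0.13792537 0.38685753 0.85895129 0.30581124]
top [0.32907418 0.0202389  1.29013702] -0.09965865733754611 [ 0.04358869 -0.03996291 -0.69947338  0.71220783]
{'time': 0.1, 'joint_positions': array([ 1.0702276 ,  0.57644306,  0.02480387,  1.43779281, -0.01497701,
        1.12899049, -0.05651622]), 'dq': array([ 0.00134319, -0.00131961,  0.00111563, -0.00201048, -0.00072197,
       -0.00064317,  0.00194979]), 'joint_efforts': array([ 4.51704997e-03, -7.67306828e+01,  2.25700065e+00, -2.86604887e+01,
        1.56714732e-02,  8.67450493e-03,  6.64511752e-07]), 'tool_pos': array([ 0.27322597, -0.61708177,  0.40394208]), 'eef_rot': array([ 9.78359656e-01,  2.06910264e-01, -1.84353784e-04, -7.01056035e-04]), 'contact_force': array([ 0.06701377, -0.038308  ,  0.04744867]), 'ft_torque': array([0.00441515, 0.00962949, 0.03631225]), 'finger_force': 0.0, 'opening': 0.08552638222818253}
```

View pics/scene1.png

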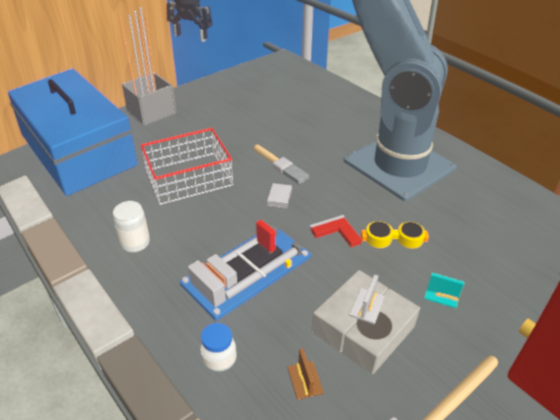

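View pics/top1.png

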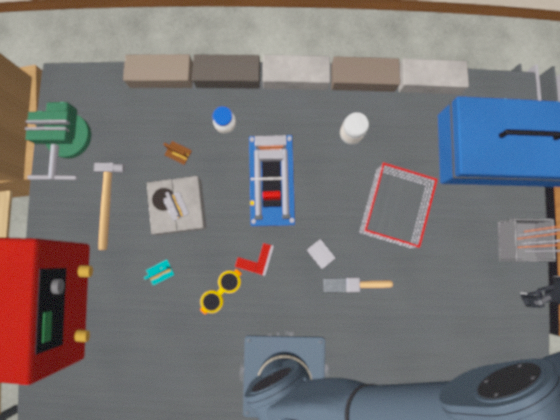

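The top picture shows the hearth around (175,205) with the coupon on it, and the fixture around (272,180). The red grip is near (271,197), the yellow mark near (251,203) and the basket near (398,205). I'll enlarge the hearth and fixture.

Run:
```python
from h import *
import pickle
f=pickle.load(open('top.pkl','rb')); g=pickle.load(open('scene.pkl','rb'))
im=f['image']
a=cv2.resize(im[125:245,140:300],None,fx=5,fy=5,interpolation=cv2.INTER_CUBIC)
cv2.imwrite('pics/zt.png',a[:,:,::-1])
hsv=cv2.cvtColor(im,cv2.COLOR_RGB2HSV); H,S,V=cv2.split(hsv)
def rect(m,x0,y0,x1,y1):
    M=np.zeros_like(H); M[y0:y1,x0:x1]=m[y0:y1,x0:x1]
    ys,xs=np.nonzero(M); return cv2.minAreaRect(np.stack([xs,ys],1).astype(np.float32)),len(xs)
red=((H<8)|(H>172))&(S>140)&(V>90)
blue=(H>100)&(H<125)&(S>130)
for n,m,b,z in(('basket',red,(355,155,445,255),.09),('grip',red,(250,180,292,212),.102),('fix',blue,(240,130,300,230),.014),('mark',(H>20)&(H<35)&(S>120),(244,190,258,215),.032)):
    r,k=rect(m.astype(np.uint8),*b); print(n,r,k,onz(f,*r[0],z).round(4))
    bp=cv2.boxPoints(r); print([onz(f,*p,z)[:2].round(3).tolist() for p in bp])
```

```text
basket ((401.28839111328125, 204.54356384277344), (56.75019836425781, 72.01670837402344), 14.931418418884277) 299 [ 0.4924 -0.3171  0.09  ]
[[0.414, -0.214], [0.611, -0.268], [0.573, -0.424], [0.376, -0.367]]
grip ((271.4379577636719, 194.75518798828125), (9.71632194519043, 17.190414428710938), 85.2363510131836) 163 [0.5114 0.0449 0.102 ]
[[0.522, 0.07], [0.527, 0.023], [0.5, 0.02], [0.496, 0.067]]
fix ((271.2564697265625, 183.13124084472656), (83.5811996459961, 43.34970474243164), 89.02897644042969) 1047 [0.5597 0.048  0.014 ]
[[0.685, 0.118], [0.689, -0.012], [0.438, -0.02], [0.433, 0.107]]
mark ((251.50001525878906, 202.50001525878906), (2.8284268379211426, 2.8284268379211426), 45.0) 12 [0.4984 0.1038 0.032 ]
[[0.498, 0.11], [0.504, 0.104], [0.498, 0.098], [0.493, 0.104]]
```

View pics/zt.png

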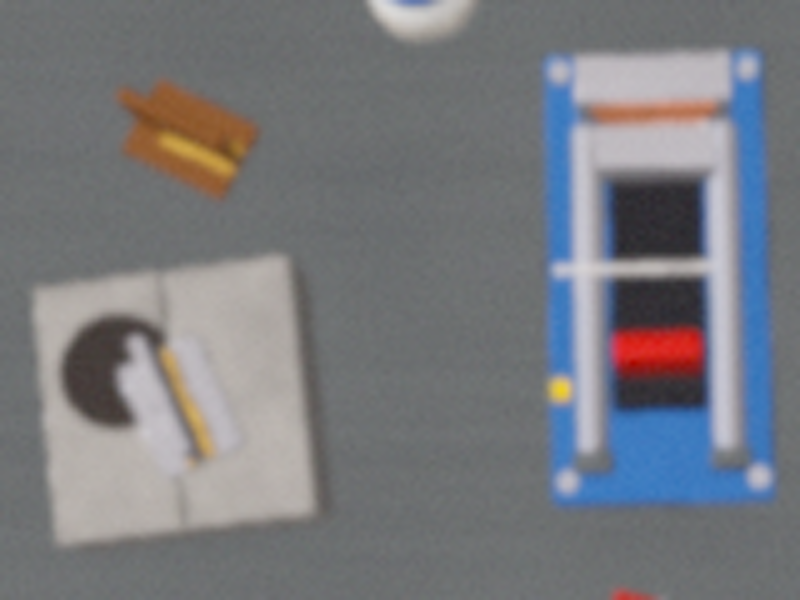

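The enlargement shows the coupon at crop (175,405), with its web leaning about 25° in the image. The pointer tip is at about (555,270) and the mark at (560,391). I'll turn these into positions and compute the move above the coupon.

```bash
cat > go.py <<'E'
from h import *
import sys
# usage: go.py x y z yawdeg : target grasp point, tool y axis direction yaw (mod 180) -> tool-frame shift
def plan(x,y,z,yaw):
    s=arm.observe(); p=s['tool_pos']; r=R.from_quat(s['eef_rot']); M=r.as_matrix()
    t=np.array([x,y,z+.155]); yw=np.radians(yaw)
    Y=np.array([np.cos(yw),np.sin(yw),0])
    for sg in(1,-1):
        T=R.from_matrix(np.stack([np.cross(sg*Y,[0,0,-1]),sg*Y,[0,0,-1]],1))
        print('shift first, cm',(M.T@(t-p)*100).round(2),'turn deg',np.degrees((r.inv()*T).as_rotvec()).round(2),'q7',round(s['joint_positions'][6],2))
    print('tcp',p.round(4),'grasp',(p+M[:,2]*.155).round(4),'F',s['contact_force'].round(1),'open',round(s['opening'],4),'t',s['time'])
if __name__=='__main__': plan(*map(float,sys.argv[1:]))
E
python3 - <<'E'
from h import *
import pickle
f=pickle.load(open('top.pkl','rb'))
c=lambda u,v,z: onz(f,140+u/5-.4,125+v/5-.4,z).round(4)
print('coupon',c(175,405,.1)); a,b=c(140,340,.12),c(195,465,.12); print(a,b,np.linalg.norm(a-b),np.degrees(np.arctan2(*(a-b)[[1,0]])))
hc=[c(*p,.064)[:2] for p in((33,288),(290,255),(318,515),(57,546))]; print('hearth',np.mean(hc,0),hc)
print('ptr',c(556,270,.036),'mark',c(560,390,.032))
hc=[c(*p,.014)[:2] for p in((546,57),(762,52),(775,497),(552,507))]; print('fix',np.mean(hc,0),hc)
E
python3 go.py 0.47 0.30 0.28 115
```

```text
coupon [0.4769 0.3119 0.1   ]
[0.5098 0.328  0.12  ] [0.4419 0.2945 0.12  ] 0.0757143315363743 26.260469276206347
hearth [0.484225 0.32155 ] [array([0.5478, 0.4068]), array([0.5691, 0.2583]), array([0.4203, 0.2363]), array([0.3997, 0.3848])]
ptr [0.5681 0.1074 0.036 ] mark [0.4981 0.1035 0.032 ]
fix [0.570325 0.048   ] [array([0.7026, 0.1185]), array([ 0.7079, -0.0114]), array([ 0.4395, -0.0228]), array([0.4313, 0.1077])]
shift first, cm [ 55.12 -75.89  -3.  ] turn deg [1.0000e-02 1.3000e-01 1.7888e+02] q7 -0.06
shift first, cm [ 55.12 -75.89  -3.  ] turn deg [-0.08  0.   -1.12] q7 -0.06
tcp [ 0.2732 -0.6171  0.4039] grasp [ 0.2731 -0.6169  0.2489] F [ 0.1 -0.   0. ] open 0.0855 t 0.1
```

```bash
python3 -m creep '4.7 -3.6 0 0 0 0;4.7 -3.6 0 0 0 0;4.7 -3.6 0 0 0 0;4.7 -3.6 0 0 0 0;4.7 -3.6 0 0 0 0;4.7 -3.6 0 0 0 0;4.7 -3.6 0 0 0 0;4.7 -3.6 0 0 0 0' 0 60; python3 -m creep '1.95 -5.2 0 0 0 0;1.95 -5.2 0 0 0 0;1.95 -5.2 0 0 0 0;1.95 -5.2 0 0 0 0;1.95 -5.2 0 0 0 0;1.95 -5.2 0 0 0 0;1.95 -5.2 0 0 0 0;1.95 -5.2 0 0 0 0;0 0 0 0 0 0;0 0 0 0 0 0'
python3 - <<'E'
from h import *
import pickle
f=arm.grab_frame('wrist'); save(f,'w1.png'); pickle.dump(f,open('w.pkl','wb')); print(f['eye'],proj(f,[.477,.312,.092]))
E
python3 go.py 0.4769 0.3119 0.11 116.3
```

```text
time: 1.1
tool_pos: [0.5011, -0.1999, 0.4046]
eef_rot: [0.978, 0.207, -0.0, -0.0]
contact_force: [1.2, -0.3, 0.6]
opening: 0.0856
finger_force: 0.0
time: 2.35
tool_pos: [0.4747, 0.2414, 0.4043]
eef_rot: [0.978, 0.207, -0.0, 0.0]
contact_force: [1.1, -0.3, -0.6]
opening: 0.0854
finger_force: 0.0
[0.53656014 0.26842157 0.37370412] [211.15155555 170.68299787]
shift first, cm [ 3.07 -6.44 13.93] turn deg [ 8.0000e-02 -7.0000e-02  1.7751e+02] q7 -1.8
shift first, cm [ 3.07 -6.44 13.93] turn deg [ 0.05  0.05 -2.49] q7 -1.8
tcp [0.4749 0.2407 0.4044] grasp [0.4748 0.2405 0.2494] F [ 0.1  0.2 -0.3] open 0.0856 t 2.4
```

View pics/w1.png

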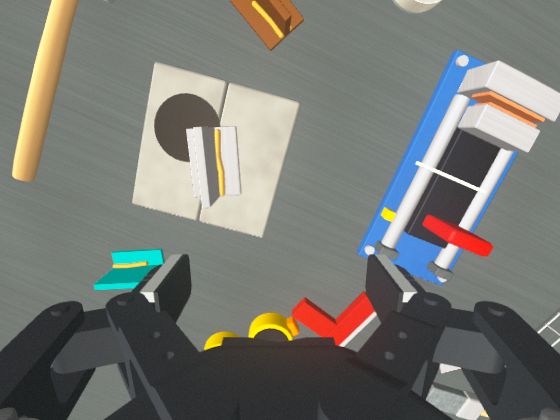

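The wrist view shows the coupon between about (187,127) and (241,207). The light strip on the left, roughly (195,127) to (206,207), is the web top, and the dark band is its side. I'll zoom in to measure it.

Run:
```python
import cv2
im=cv2.imread('pics/w1.png'); cv2.imwrite('pics/zw.png',cv2.resize(im[115:215,170:260],None,fx=6,fy=6,interpolation=cv2.INTER_CUBIC))
```

```text
(no output)
```

View pics/zw.png

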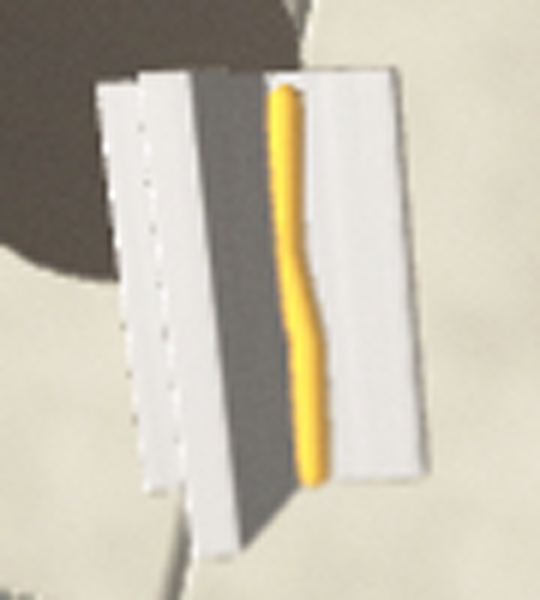

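The web top corners are at crop (138,72), (190,72), (242,550) and (195,557). The foot corners are at (97,83), (395,68), (428,475) and (148,490).

Run:
```python
from h import *
import pickle
f=pickle.load(open('w.pkl','rb'))
c=lambda u,v,z: onz(f,170+u/6-.4,115+v/6-.4,z)
for n,P,z in(('web',((138,72),(190,72),(242,550),(195,557)),.12),('foot',((97,83),(395,68),(428,475),(148,490)),.07)):
    q=np.array([c(*p,z) for p in P]); m=(q[0]+q[1]-q[2]-q[3])/2
    print(n,q.mean(0).round(4),'len',np.linalg.norm(m).round(4),'wid',np.linalg.norm(q[0]-q[1]).round(4),'yaw',np.degrees(np.arctan2(m[1],m[0])).round(2))
c=lambda u,v,z: onz(f,u,v,z)
print('mark',c(389,214,.032),'grip top',c(450,233,.102))
```

```text
web [0.4818 0.3161 0.12  ] len 0.0692 wid 0.0073 yaw 26.63
foot [0.4819 0.3158 0.07  ] len 0.0693 wid 0.0499 yaw 26.71
mark [0.50197456 0.10590766 0.032     ] grip top [0.51672465 0.07305591 0.102     ]
```

```bash
python3 go.py 0.4818 0.316 0.105 116.65
```

```text
shift first, cm [ 3.68 -6.62 14.43] turn deg [ 8.0000e-02 -7.0000e-02  1.7716e+02] q7 -1.8
shift first, cm [ 3.68 -6.62 14.43] turn deg [ 0.05  0.05 -2.84] q7 -1.8
tcp [0.4749 0.2407 0.4044] grasp [0.4748 0.2405 0.2494] F [ 0.1  0.2 -0.3] open 0.0856 t 2.4
```

```bash
python3 -m creep '1.84 -3.31 2 0 0 0;1.84 -3.31 2 0 0 0;0 0 4 0 0 -2.84;0 0 3.5 0 0 0;0 0 2 0 0 0;0 0 0.9 0 0 0;0 0 0 0 0 0;0 0 0 0 0 0'; python3 go.py 0.4818 0.316 0.105 116.65
```

```text
time: 3.4
tool_pos: [0.482, 0.3171, 0.2617]
eef_rot: [0.973, 0.231, 0.001, -0.0]
contact_force: [0.7, -0.1, 0.5]
opening: 0.0852
finger_force: 0.0
shift first, cm [-0.07  0.09  0.17] turn deg [ 1.3000e-01 -1.0000e-02 -1.7997e+02] q7 -1.92
shift first, cm [-0.07  0.09  0.17] turn deg [-0.01 -0.08  0.03] q7 -1.92
tcp [0.482  0.3171 0.2617] grasp [0.4822 0.3173 0.1067] F [ 0.7 -0.1  0.5] open 0.0852 t 3.4
```

```bash
python3 -m creep '0 0 0.2 0 0 0;0 0 0 0 0 0;0 0 0 0 0 0;0 0 0 0 0 0;0 0 0 0 0 0;0 0 0 0 0 0;0 0 0 0 0 0;0 0 0 0 0 0' 255 80; python3 -m creep '0 0 -1 0 0 0;0 0 -3 0 0 0;0 0 -4 0 0 0;0 0 -4 0 0 0;0 0 0 0 0 0'; python3 go.py 0.4935 -0.318 0.2 105
```

```text
time: 4.4
tool_pos: [0.4816, 0.3173, 0.2588]
eef_rot: [0.973, 0.231, 0.0, -0.0]
contact_force: [0.3, -0.7, 3.0]
opening: 0.0068
finger_force: 78.3
time: 5.03
tool_pos: [0.4819, 0.3177, 0.3818]
eef_rot: [0.973, 0.231, 0.002, -0.001]
contact_force: [0.3, -0.2, -4.4]
opening: 0.0071
finger_force: 78.4
shift first, cm [-27.56  57.31   2.48] turn deg [ 4.3000e-01 -1.3000e-01 -1.6828e+02] q7 -1.88
shift first, cm [-27.56  57.31   2.48] turn deg [-0.09 -0.29 11.71] q7 -1.88
tcp [0.4819 0.3177 0.3818] grasp [0.4826 0.3182 0.2268] F [ 0.3 -0.2 -4.4] open 0.0071 t 5.025
```

```bash
python3 -m creep '-1.2 2.5 0 0 0 0;-2.4 5 0 0 0 0;-2.4 5 0 0 0 0;-2.4 5 0 0 0 0;-2.4 5 0 0 0 0;-2.4 5 0 0 0 0;-2.4 5 0 0 0 0;-2.4 5 0 0 0 0;-2.4 5 0 0 0 0;-2.4 5 0 0 0 0'; python3 -m creep '-2.4 4.8 0 0 0 0;-1.6 3.3 0 0 0 0;-0.8 1.6 0 0 0 0;0 0 0 0 0 0;0 0 0 0 0 0'
python3 - <<'E'
from h import *
import pickle
f=arm.grab_frame('wrist'); save(f,'w2.png'); pickle.dump(f,open('w2.pkl','wb'))
b=np.array([.4935,-.318,.09]);a=np.radians(-15.3);X=np.array([np.cos(a),np.sin(a),0])*.1;Y=np.array([-np.sin(a),np.cos(a),0])*.08
print([proj(f,b+i*X+j*Y).round() for i,j in((1,1),(1,-1),(-1,-1),(-1,1))])
E
python3 go.py 0.4935 -0.318 0.075 116
```

```text
time: 6.28
tool_pos: [0.4908, -0.211, 0.3775]
eef_rot: [0.973, 0.231, -0.001, -0.001]
contact_force: [1.4, 0.7, -3.9]
opening: 0.0071
finger_force: 78.4
time: 6.9
tool_pos: [0.4926, -0.3159, 0.3782]
eef_rot: [0.973, 0.232, -0.0, -0.001]
contact_force: [0.1, -0.3, -4.0]
opening: 0.007
finger_force: 78.6
[array([291.,  54.]), array([422., 186.]), array([273., 329.]), array([145., 230.])]
shift first, cm [-0.03  0.25 14.85] turn deg [ 2.0000e-02 -1.2000e-01 -1.7914e+02] q7 -0.66
shift first, cm [-0.03  0.25 14.85] turn deg [-0.08 -0.02  0.86] q7 -0.66
tcp [ 0.4927 -0.3158  0.3785] grasp [ 0.4926 -0.3156  0.2235] F [ 0.9  0.1 -4.4] open 0.0069 t 6.95
```

View pics/w2.png

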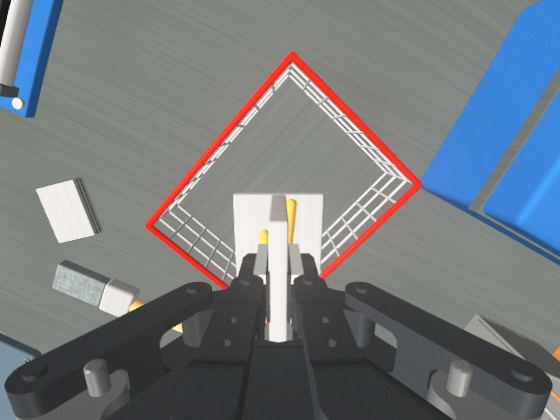

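The predicted rim corners match the red rim in the picture, (292,52), (420,185) and (148,227), to within 3 px. The coupon hangs centred, so I'll lower it and let go.

```bash
python3 -m creep '0 0.2 3 0 0 0;0 0 4 0 0 0;0 0 4 0 0 0;0 0 3 0 0 0;0 0 1.5 0 0 0;0 0 0.7 0 0 0;0 0 0 0 0 0'; python3 -m creep '0 0 0 0 0 0;0 0 0 0 0 0;0 0 0 0 0 0;0 0 0 0 0 0;0 0 0 0 0 0;0 0 0 0 0 0' 90 ; python3 -m creep '0 0 -2 0 0 0;0 0 -4 0 0 0;0 0 -5 0 0 0;0 0 -5 0 0 0;0 0 0 0 0 0;0 0 0 0 0 0' 60
python3 - <<'E'
from h import *
import pickle
f=arm.grab_frame('wrist'); save(f,'w3.png'); pickle.dump(f,open('w3.pkl','wb'))
E
python3 go.py 0.51 0.04 0.22 4
```

```text
time: 7.82
tool_pos: [0.4935, -0.3193, 0.2172]
eef_rot: [0.973, 0.231, 0.0, 0.0]
contact_force: [-0.8, -0.9, -4.9]
opening: 0.007
finger_force: 78.3
time: 8.57
tool_pos: [0.4932, -0.3195, 0.2167]
eef_rot: [0.973, 0.231, 0.0, -0.0]
contact_force: [-0.3, -0.5, -0.5]
opening: 0.0552
finger_force: 0.0
time: 9.32
tool_pos: [0.4929, -0.3193, 0.3763]
eef_rot: [0.973, 0.231, -0.0, -0.0]
contact_force: [-0.1, -0.0, -0.4]
opening: 0.0655
finger_force: 0.0
shift first, cm [ 17.7  -31.32   0.09] turn deg [ -0.11   0.   -67.28] q7 -0.66
shift first, cm [ 17.7  -31.32   0.09] turn deg [  0.     0.13 112.72] q7 -0.66
tcp [ 0.4927 -0.3193  0.3756] grasp [ 0.4925 -0.3192  0.2206] F [ 0.7 -0.  -0.5] open 0.0653 t 9.375
```

View pics/w3.png

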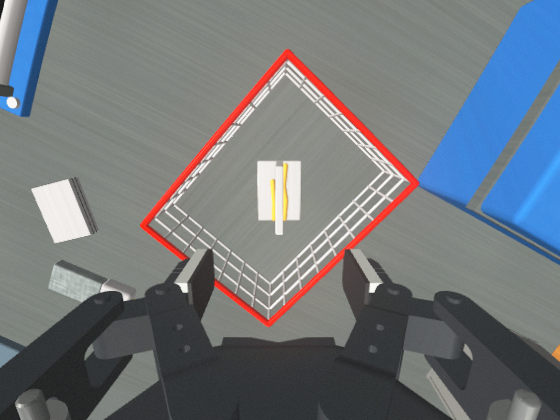

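The picture shows the coupon standing free in the basket at about (279,197), well inside the rim. Next I move above the red grip with the fingers turned along the slide.

```bash
python3 -m creep '2.2 -3.9 0 0 0 0;2.2 -3.9 0 0 0 0;2.2 -3.9 0 0 0 0;2.2 -3.9 0 0 0 0;2.2 -3.9 0 0 0 0;2.2 -3.9 0 0 0 0;2.2 -3.9 0 0 0 0;2.2 -3.9 0 0 0 0;0 0 0 0 0 -9.4;0 0 0 0 0 -9.4' 0; python3 -m creep '0 0 0 0 0 -9.4;0 0 0 0 0 -9.4;0 0 0 0 0 -9.4;0 0 0 0 0 -9.4;0 0 0 0 0 -9.2;0 0 0 0 0 0;0 0 0 0 0 0'
python3 - <<'E'
from h import *
import pickle
f=arm.grab_frame('wrist'); save(f,'w4.png'); pickle.dump(f,open('w4.pkl','wb')); print(f['eye'],proj(f,[.516,.045,.102]),proj(f,[.568,.107,.036]),proj(f,[.5,.105,.032]))
E
python3 go.py 0.516 0.045 0.075 2.35
```

```text
time: 10.62
tool_pos: [0.5097, 0.0392, 0.3751]
eef_rot: [0.921, 0.39, -0.001, -0.0]
contact_force: [0.9, 0.0, 0.2]
opening: 0.0851
finger_force: 0.0
time: 11.5
tool_pos: [0.5099, 0.0382, 0.376]
eef_rot: [0.694, 0.72, -0.0, -0.001]
contact_force: [-0.2, 0.7, 0.1]
opening: 0.0855
finger_force: 0.0
[0.50925081 0.10431729 0.3454517 ] [283.68112658 203.23109461] [335.95247778 130.45186394] [269.21785741 129.94565611]
shift first, cm [ 0.65  0.64 14.62] turn deg [-0.06 -0.   -0.19] q7 -0.35
shift first, cm [ 0.65  0.64 14.62] turn deg [-1.0000e-02  9.0000e-02  1.7981e+02] q7 -0.35
tcp [0.51   0.0383 0.3762] grasp [0.5098 0.0383 0.2212] F [-0.2  1.3  0.1] open 0.0858 t 11.55
```

View pics/w4.png

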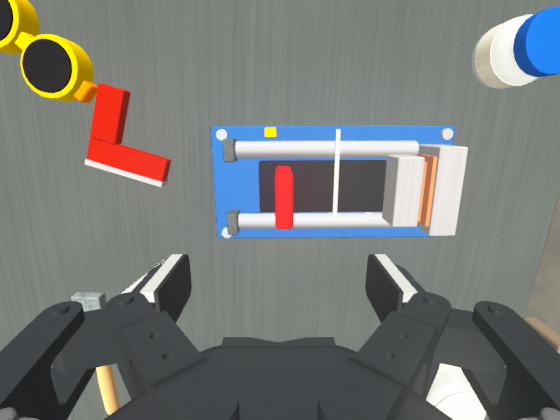

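The wrist view shows the grip at (284,197), the pointer tip near (338,130) and the mark near (270,132), all close to where I predicted. I'll measure them precisely with masks.

```bash
cat > pm.py <<'E'
from h import *
import pickle
def meas(f,pu=(300,375),show=True):
    im=f['image']; H,S,V=cv2.split(cv2.cvtColor(im,cv2.COLOR_RGB2HSV))
    yl=((H>22)&(H<34)&(S>140)&(V>150)); yl[:110]=0; yl[150:]=0; yl[:,:180]=0
    ys,xs=np.nonzero(yl); mk=onz(f,xs.mean(),ys.mean(),.032)
    wh=((S<50)&(V>170)); wh[:126]=0; wh[137:]=0; wh[:,:pu[0]]=0; wh[:,pu[1]:]=0
    py,px=np.nonzero(wh); pt=onz(f,px.mean(),py.mean(),.036)
    rd=((H<8)|(H>172))&(S>140); rd[:150]=0; rd[250:]=0; rd[:,:190]=0; rd[:,400:]=0
    b=cv2.boundingRect(rd.astype(np.uint8)); 
    a=np.radians(2.35); X=np.array([np.cos(a),np.sin(a),0])
    print('mark',mk.round(4),len(xs),np.ptp(xs)+1,np.ptp(ys)+1,'ptr',pt.round(4),len(px),'gap along x mm',((pt-mk)@X*1e3).round(1),'grip box',b)
    print('grip mid',onz(f,b[0]+b[2]/2,b[1]+b[3]/2,.102).round(4),'left/right',onz(f,b[0],b[1]+b[3]/2,.102)[:2].round(4),onz(f,b[0]+b[2],b[1]+b[3]/2,.102)[:2].round(4), 'ends y',onz(f,b[0],b[1],.102)[1].round(4),onz(f,b[0],b[1]+b[3],.102)[1].round(4))
E
python3 - <<'E'
from pm import *
meas(pickle.load(open('w4.pkl','rb')))
E
```

```text
mark [0.5009 0.103  0.032 ] 99 11 9 ptr [0.57   0.1053 0.036 ] 36 gap along x mm 69.2 grip box (275, 166, 19, 63)
grip mid [0.5165 0.05   0.102 ] left/right [0.5085 0.0497] [0.5245 0.0503] ends y 0.0762 0.0217
```

```bash
python3 -m creep '0.9 0.6 3 0 0 -0.2;0 0 4 0 0 0;0 0 4 0 0 0;0 0 2.1 0 0 0;0 0 1 0 0 0;0 0 0 0 0 0;0 0 0 0 0 0'; python3 go.py 0.5165 0.047 0.08 2.35
```

```text
time: 12.42
tool_pos: [0.516, 0.0477, 0.2365]
eef_rot: [0.692, 0.722, 0.001, 0.0]
contact_force: [-0.1, -0.6, 0.3]
opening: 0.0856
finger_force: 0.0
shift first, cm [-0.07  0.04  0.15] turn deg [ 0.08 -0.    0.15] q7 -0.5
shift first, cm [-0.07  0.04  0.15] turn deg [ 1.0000e-02  1.3000e-01 -1.7985e+02] q7 -0.5
tcp [0.516  0.0477 0.2365] grasp [0.5163 0.0477 0.0815] F [-0.1 -0.6  0.3] open 0.0856 t 12.425
```

```bash
python3 -m creep '0 0 0 0 0 0;0 0 0 0 0 0;0 0 0 0 0 0;0 0 0 0 0 0;0 0 0 0 0 0;0 0 0 0 0 0;0 0 0 0 0 0;0 0 0 0 0 0' 255 100 && python3 -m creep '0 -0.4 0 0 0 0;0 -0.8 0 0 0 0;0 -0.9 0 0 0 0;0 -0.9 0 0 0 0;0 -0.9 0 0 0 0;0 -0.9 0 0 0 0;0 -0.9 0 0 0 0;0 -0.8 0 0 0 0;0 -0.4 0 0 0 0;0 0 0 0 0 0'; python3 -m creep '0 0 0 0 0 0;0 0 0 0 0 0'
python3 - <<'E'
from pm import *
f=arm.grab_frame('wrist'); save(f,'w5.png'); pickle.dump(f,open('w5.pkl','wb')); print(f['eye'],proj(f,[.501,.103,.032]),proj(f,[.501,.105,.036]))
E
```

```text
time: 13.42
tool_pos: [0.5146, 0.0475, 0.2359]
eef_rot: [0.691, 0.723, -0.001, -0.001]
contact_force: [-6.0, -0.7, 10.1]
opening: 0.015
finger_force: 98.4
time: 14.68
tool_pos: [0.449, 0.0444, 0.2359]
eef_rot: [0.692, 0.722, 0.002, 0.001]
contact_force: [13.7, -2.5, -11.6]
opening: 0.0152
finger_force: 98.1
time: 14.92
tool_pos: [0.4493, 0.0444, 0.2359]
eef_rot: [0.692, 0.722, 0.002, 0.002]
contact_force: [13.0, -1.8, -10.7]
opening: 0.015
finger_force: 98.1
[0.44841126 0.11055889 0.20547234] [365.9537286  148.76001455] [368.4206018  145.59469054]
```

View pics/w5.png

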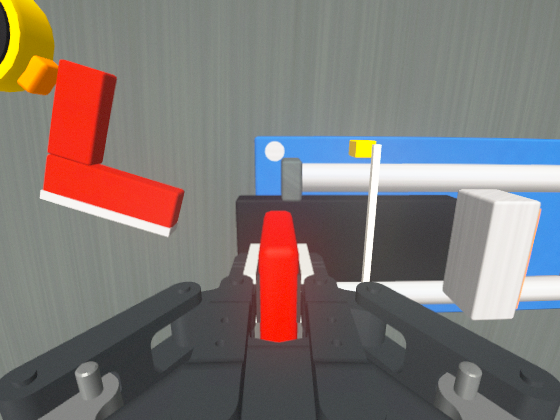

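The slide has come out: the pointer tip is at about (377,148) and stands at the right edge of the yellow block, which spans about (349–376,140–158). I'll zoom in to measure the remaining gap.

Run:
```python
from pm import *
f=pickle.load(open('w5.pkl','rb'))
im=f['image']; cv2.imwrite('pics/z5.png',cv2.resize(im[130:175,335:395],None,fx=10,fy=10,interpolation=cv2.INTER_CUBIC)[:,:,::-1])
print('ptr',onz(f,377,147,.036),'mark L/R',onz(f,357,141,.032),onz(f,375,141,.032))
```

```text
ptr [0.50601152 0.10445294 0.036     ] mark L/R [0.49529169 0.10715323 0.032     ] [0.50578773 0.1076525  0.032     ]
```

View pics/z5.png

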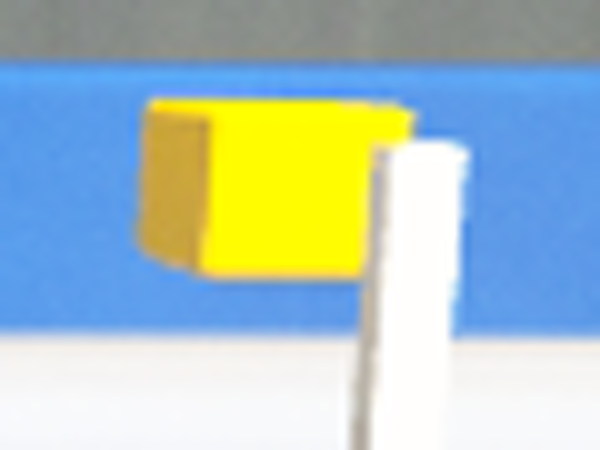

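The top of the mark spans crop 209–412, so its centre is at pixel 366. The pointer is centred at 377.8, which puts it about 5 mm short.

```bash
python3 -m creep '0 -0.25 0 0 0 0;0 -0.25 0 0 0 0;0 0 0 0 0 0;0 0 0 0 0 0;0 0 0 0 0 0;0 0 0 0 0 0'
python3 - <<'E'
from pm import *
f=arm.grab_frame('wrist'); save(f,'w6.png')
im=f['image']; c=proj(f,[.501,.103,.032]); print(c); u=int(c[0])-30; v=int(c[1])-20
H,S,V=cv2.split(cv2.cvtColor(im,cv2.COLOR_RGB2HSV))
for r in range(v+6,v+34,3):
    print(r,'yellow',(lambda q:(q.min()+u,q.max()+u) if len(q) else None)(np.nonzero(((H>26)&(H<34)&(S>150)&(V>230))[r,u:u+60])[0]),'white',(lambda q:(q.min()+u,q.max()+u) if len(q) else None)(np.nonzero(((S<50)&(V>190))[r,u:u+60])[0]))
top=arm.grab_frame('top')['image']; s=arm.observe()
print(s['tool_pos'],s['contact_force'],s['dq'].round(4),s['time'])
cv2.imwrite('pics/z6.png',cv2.resize(im[v:v+45,u:u+60],None,fx=10,fy=10,interpolation=cv2.INTER_CUBIC)[:,:,::-1])
E
```

```text
time: 15.72
tool_pos: [0.4444, 0.0442, 0.2359]
eef_rot: [0.692, 0.722, 0.002, 0.002]
contact_force: [14.6, -2.4, -11.6]
opening: 0.0148
finger_force: 98.1
[374.10576089 148.78276961]
134 yellow None white None
137 yellow None white None
140 yellow (np.int64(358), np.int64(376)) white (np.int64(382), np.int64(382))
143 yellow (np.int64(365), np.int64(383)) white (np.int64(384), np.int64(384))
146 yellow (np.int64(364), np.int64(383)) white (np.int64(373), np.int64(380))
149 yellow (np.int64(364), np.int64(382)) white (np.int64(373), np.int64(380))
152 yellow (np.int64(364), np.int64(382)) white (np.int64(372), np.int64(380))
155 yellow (np.int64(364), np.int64(382)) white (np.int64(373), np.int64(380))
158 yellow None white (np.int64(372), np.int64(380))
161 yellow None white (np.int64(372), np.int64(379))
[0.44444423 0.044202   0.23591429] [ 14.65799492  -1.89184547 -12.03826357] [ 0.0013 -0.0005  0.001   0.0022  0.0009 -0.0001  0.001 ] 15.825
```

View pics/z6.png

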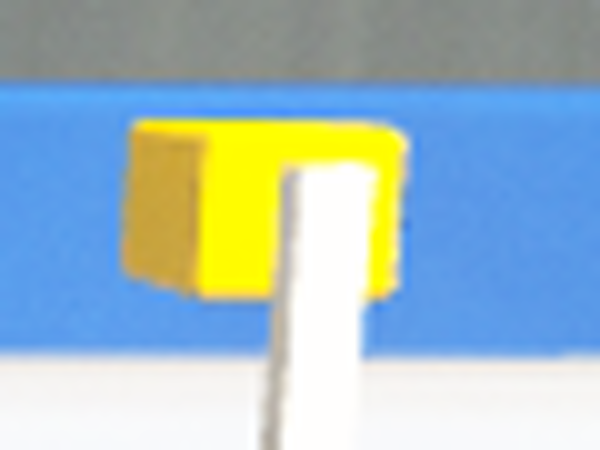

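The white pointer (centre 376.7) now stands over the yellow block (centre 373.3). Its extra height accounts for about 2.5 px of that, so the real offset is under 1 mm, and I'm handing in.

```bash
python3 -c "
from bench import arm
print(arm.finish_job())"
```

```text
the job is handed in; nothing more can be done
None
```

The coupon stands let go in the basket, and I handed the job in still holding the red grip, with the pointer about 1 mm from the middle of the yellow mark; no verdict was returned.

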